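Release the ratchet clamp on a glove carton

ROBOT

A 6-joint arm with a two-finger parallel gripper is mounted at the origin on the work surface. World frame = base frame: x ahead of the robot, y to its left, z up, the work surface at z = 0. Lengths are in m, angles in rad, forces in N, time in s.
With the tool pointing down it reaches from about 0.25 to 0.725 m from the base axis. Payload 4 kg.
Tool frame: the origin (TCP) lies on the front face of the gripper's body, between the roots of the fingers; the fingertips stand 73 mm ahead of it and the grasp point (between the pads) lies 54 mm ahead of it; z points along the fingers, y is the line along which they close (so a half turn about z gives the same grasp; the last joint's range is limited). The gripper opens to 85 mm and grips with 20 to 120 N. Pads are 22 mm wide; open, the fingers measure 114 mm over their backs; the gripper's body (76 mm by 85 mm) begins 54 mm behind the grasp point. The pads swing forward as they close: fully open they stand 13 mm farther back than shut.
Start: joints at [-1.263, 0.241, 0.005, 1.335, 0, 1.571], TCP at [0.151, -0.477, 0.304] pointing down, gripper open.
Joint ranges: [-2.72, 2.72], [-1.05, 1.87], [-1.09, 1.28], [-1.99, 2.15], [-1.42, 1.44], [-3.14, 3.14]. Speed limits (rad/s): [2.79, 2.79, 3.14, 3.14, 3.14, 3.14].

INTERFACE

Orientations are given as a unit quaternion [x, y, z, w].
In Python, from workcell import bot gives the robot as it stands. The module is installed in compiled form; this text tells all that it offers.
- The arm moves only by the tool step_arm, never from a script. Its argument "rows" is a list of rows, each a list of 2 entries, a list of its own where there are three numbers: the shift along the tool's x, y, z in mm, then the turn about the tool's z in degrees. A call has 1 to 12 rows; each row is the pose to reach, as a shift and turn from the pose commanded when the call began, along the tool's axes at that moment; what a row does not reach only later rows make up. A row lasts 1/8 s, in which the tool goes at most 62.5 mm and 10.7 degrees, less where a joint would pass 70% of its speed; a pose out of reach is approached as far as the arm can. A call with a gripper value outside its range is refused whole. "claw" is the gripper's target within -1 to 1 (shut at 1, half-way at 0, fully open at -1), set as the call begins (left out, the last holds). The fingers move at their own pace and stop on an object; the grip force is fixed at half the most. Time passes only in rows, so rows that repeat a pose let the fingers close. It gives the time, the measured TCP pose, the force, the opening and the grip force at its end, in the units of the state.
- bot.get_obs(): the state, without advancing time (a new reading comes with each control period).
- bot.camera(name): name is "scene" or "top" or "wrist"; returns (picture, depth): 384x512x3 uint8, red, green, blue; 384x512 float32, m along the optical axis (not along the pixel's ray), 0 where there is no reading.
- bot.camera_params(name): a dict with "fx", "fy", "cx", "cy" (pixels), "pose" (4x4, takes a point from camera to world coordinates). Camera axes: x right, y up, looking along -z (the intrinsics and any distortion apply to the point x, -y, -z); pixel columns grow to the right and rows downward; lengths in m; the calibration is good to about 2 mm. A picture is of the moment at which its call begins: read the wrist's pose just before it. camera_params takes no time and is no camera call; for the wrist camera it gives the pose at the moment of the call.
- bot.job_done(): hands the job in; it is judged then, once.
Trained networks look in the newest picture that a camera, given by its name, has taken for a name from the list of things; names that differ only in an ending like _2 or _b are one class to them, and where a whole thing is asked for, a point or a joint stands for the part that bears it (a point fixed in the world has none). Each returns a list of dicts, best first, with "score" (0 to 1); they miss things now and then, are a little off and sometimes report something else, mostly with a low value. They report only what shows in the picture. A call takes as long as a camera call. They do not tell look-alikes from the thing itself.
- bot.trace(target, camera): "pixels" (384x512 bool, what is visible of it) and "uv" ([column, row] in pixels, amid what is visible of it).
The state is a dict: "clock": time; "joint_pos": joint angles; "joint_vel": joint speeds; "tau": joint torques, N m; "eef_pos": TCP position; "tool_rot": TCP orientation; "ft_force": force on the tool from outside, world axes, zero at the start; "ft_torque": the same for the moment, N m; "grip_width": finger opening in m; "grasp_force": force on a finger pad.
Only numpy, scipy, OpenCV 4.12 (cv2) and the standard library are available. Lean on these libraries where they do the work, as an engineer would, in place of code of your own. Each camera call takes 0.05 s, during which the arm holds its last target. There are 200 camera calls.

TASK

On the treatment unit's worktop a glove carton is clamped by a ratchet jaw. Press the black thumb pad behind the jaw plate fully down so that the ratchet lets go, then push the jaw back along its bar, away from the carton, until it is fully home against the end stop. Use the fingertips only, without pinching the jaw plate, and leave the carton and the other things on the table where they stand.

Things in the scene. Friction and masses are not known exactly. Their poses are not given: they have to be found in the camera images.
- clamp: The clamp, fixed to the table; place and yaw vary. Origin at table height on the bar's middle line; z up, y along the bar the way the jaw must be pushed, x across. In its frame (mm): base y -205 to 127; white deck under the carton 190 wide, y -195 to -70, 30 high; fixed cheek at y -205 to -195, 85 high; toothed steel bar 30 high; black end stop y 112 to 127, 90 wide, 50 high.
- jaw_face (a point): Rubber carton-side face of the upright jaw plate (90 wide, 10 thick in all, 34 to 130 mm above the table). Origin mid-width on the face to push, 110 mm above the table, at clamp y -60 at the start, 0 to 2 mm from the carton; y as the clamp's y, into the plate. The face stands free above the carton's top (90 mm high). Behind it: grey carriage 62 long, 94 high.
- jaw (a joint): Slide of the jaw along the clamp's y, m: 0 at the start (at the carton), 0.100 fully home against the end stop. While the ratchet is engaged it moves only about 2 mm. Released, it slides with about 4 N of friction, and stays where it is left.
- release (a joint): Travel of the thumb pad, m: 0 up (ratchet engaged), 0.008 fully down. It takes about 5 N of friction to move, has no spring and stays down when let go. The teeth are clear from about 0.005.
- release_pad (a point): Centre of the top of the black ribbed thumb pad, 56 mm across x by 40 mm along y, on top of the carriage: 105 mm above the table when up, 97 when down. It lies 42 mm along y from the pushed face, and 32 mm from the back of the jaw plate, which stands 25 mm higher than the raised pad.
- carton: White glove carton, 180 (across x) by 120 (along y) by 60 high, 0.35 kg, loose on the deck between cheek and jaw. Origin at the middle of its underside, 30 mm above the table.
- vial: Amber bottle, 44 diameter, 85 high, near the clamp. Origin under its centre.
- jar: White jar, 54 diameter, 60 high, near the clamp. Origin under its centre.
- cup: Steel cup, 56 diameter, 50 high, near the clamp. Origin under its centre.
- tray: Steel tray 200 by 120 by 25 high, left on the table. Origin under its centre.
- funnel: Black ear funnel, 44 diameter at its foot, 75 high, left on the table. Origin under its centre.
- tape: Roll of paper tape, 70 diameter, 25 high, right on the table. Origin under its centre.
- spatula: Steel spatula 180 long, lying on the right of the table. Origin under its middle.
Mind the look-alikes: they are no part of the job. What is shaped like the carton but pink is not meant.

How it is judged:
By the outcome, as a careful person would: the job done as asked, in the order asked, and still so for the second after the job is handed in, with the robot touching nothing.
It also fails if it takes over 38 s, if anything falls off the work surface, if the arm or the gripper's body presses on something with over 40 N, if the wrist force passes 120 N, or if a joint passes its speed limit or range.

## Working session

There is one attempt and no reset: what is moved stays moved. The work goes in short steps, Python scripts to look and compute and a tool call to move; the robot and the scene stay as the last step left them, time stands still between calls to the robot, and variables do not carry over. Pictures are saved under pics/ and viewed, at most 10 in all, crops included, and the job is handed in when it is done.

Besides the shell and the picture viewer there is one more tool, called in YAML: its name, and indented under it one key for each argument. step_arm: Moves the arm, as the interface text tells. Its arguments: {"type":"object","properties":{"rows":{"type":"array"},"claw":{"type":"number"}},"required":["rows"]}

```bash
mkdir -p pics; cat > h.py <<'E'
import numpy as np, cv2
from workcell import bot
def world(cam,depth,mask,P=None):
    P=P or bot.camera_params(cam)
    v,u=np.nonzero(mask&(depth>0)); d=depth[v,u]
    p=np.stack([(u-P['cx'])/P['fx']*d,-(v-P['cy'])/P['fy']*d,-d,np.ones_like(d)])
    return (np.array(P['pose'])@p)[:3].T
E
python3 - <<'E'
from h import *
o=bot.get_obs();print(o['clock'],o['eef_pos'],o['tool_rot'],o['ft_force'])
for c in ['scene','top']:
    im,d=bot.camera(c);cv2.imwrite(f'pics/{c}0.png',im[:,:,::-1]);np.savez(f'{c}0.npz',im=im,d=d)
    for n in ['clamp','jaw_face','release_pad','carton','vial','jar','cup']:
        for r in bot.trace(n,c)[:3]:
            p=world(c,d,r['pixels']);print(c,n,round(r['score'],2),np.round(r['uv']),len(p),np.median(p,0).round(3),p.min(0).round(3),p.max(0).round(3))
E
```

```text
0.0 [ 0.15133321 -0.47603337  0.3030072 ] [ 9.88178911e-01  1.53301404e-01 -1.75941020e-04 -1.04326776e-03] [ 0.22119347 -0.10521642 -0.60571587]
scene clamp 0.86 [219. 236.] 3377 [ 0.528 -0.085  0.047] [ 0.355 -0.296 -0.008] [0.614 0.054 0.135]
scene jaw_face 0.75 [210. 222.] 1422 [ 0.516 -0.107  0.091] [ 0.4   -0.157 -0.003] [ 0.557 -0.049  0.135]
scene release_pad 0.7 [211. 218.] 271 [ 0.506 -0.096  0.106] [ 0.475 -0.123  0.097] [ 0.536 -0.069  0.111]
scene carton 0.88 [177. 212.] 2861 [ 0.475 -0.195  0.09 ] [ 0.293 -0.29  -0.005] [ 0.567 -0.096  0.133]
scene carton 0.87 [324. 257.] 3305 [0.619 0.194 0.06 ] [ 0.529  0.097 -0.003] [0.689 0.319 0.07 ]
scene carton 0.71 [144. 140.] 2488 [ 0.198 -0.315  0.059] [ 0.033 -0.426 -0.003] [ 0.276 -0.212  0.069]
scene vial 0.5 [203. 264.] 327 [ 0.624 -0.133  0.056] [ 0.567 -0.162 -0.003] [ 0.637 -0.112  0.089]
scene jar 0.8 [235. 275.] 434 [ 0.646 -0.054  0.057] [ 0.609 -0.081 -0.005] [ 0.663 -0.026  0.066]
scene jar 0.45 [217. 235.] 3344 [ 0.528 -0.085  0.047] [ 0.302 -0.296 -0.008] [0.612 0.049 0.135]
scene cup 0.57 [212. 222.] 1445 [ 0.51
[... 640 characters left out ...]
 0.574 -0.098  0.135]
top carton 0.63 [188. 147.] 2092 [0.601 0.195 0.06 ] [ 0.526  0.097 -0.001] [0.681 0.294 0.073]
top vial 0.71 [285. 148.] 179 [ 0.607 -0.134  0.058] [ 0.591 -0.162 -0.002] [ 0.645 -0.114  0.092]
top jar 0.77 [260. 138.] 218 [ 0.627 -0.056  0.058] [ 0.607 -0.081 -0.004] [ 0.657 -0.033  0.069]
top jar 0.19 [301. 188.] 2135 [ 0.456 -0.189  0.09 ] [ 0.355 -0.279 -0.002] [ 0.571 -0.1    0.103]
top cup 0.57 [232. 192.] 225 [0.46  0.042 0.013] [ 0.432  0.018 -0.007] [0.485 0.071 0.057]
top cup 0.53 [384. 201.] 323 [ 0.424 -0.443  0.024] [ 0.389 -0.489 -0.007] [ 0.46  -0.408  0.034]
top cup 0.2 [286. 145.] 160 [ 0.607 -0.132  0.059] [ 0.591 -0.155  0.007] [ 0.644 -0.114  0.092]
```

```bash
python3 - <<'E'
from h import *
z=np.load('scene0.npz');cv2.imwrite('pics/a.png',cv2.resize(z['im'][100:340,60:400,::-1],None,fx=2.3,fy=2.3,interpolation=cv2.INTER_CUBIC))
ok=np.ones((384,512),bool)
for c in ['scene','top']:
    d=np.load(f'{c}0.npz')['d'];p=world(c,d,ok)
    # white carton top
    f=lambda lo,hi,x0,x1,y0,y1:p[(p[:,2]>lo)&(p[:,2]<hi)&(p[:,0]>x0)&(p[:,0]<x1)&(p[:,1]>y0)&(p[:,1]<y1)]
    for nm,q in [('carton',f(.084,.095,.33,.6,-.31,-.08)),('plate',f(.122,.14,.4,.62,-.2,0)),('pad',f(.1015,.112,.45,.56,-.13,-.06)),('stop',f(.044,.054,.44,.64,-.02,.1))]:
        if len(q)<5: print(c,nm,len(q));continue
        r=cv2.minAreaRect((q[:,:2]*1000).astype(np.float32));w,v=np.linalg.eigh(np.cov(q[:,:2].T))
        print(c,nm,len(q),np.round(r[0]),np.round(r[1]),round(r[2],1),'z',np.median(q[:,2]).round(4),'axis',np.degrees(np.arctan2(v[1,1],v[0,1])).round(1))
E
```

```text
scene carton 2717 [ 471. -168.] [217. 184.] 62.2 z 0.0899 axis 172.9
scene plate 145 [ 487. -130.] [12. 91.] 62.6 z 0.1292 axis 152.0
scene pad 290 [ 495. -100.] [53. 74.] 62.7 z 0.1057 axis 177.3
scene stop 237 [522.  34.] [164. 103.] 12.2 z 0.0498 axis 167.2
top carton 2155 [ 470. -170.] [216. 181.] 62.3 z 0.0901 axis 158.6
top plate 97 [ 486. -131.] [10. 90.] 62.3 z 0.1311 axis 152.1
top pad 189 [503. -99.] [39. 56.] 62.0 z 0.1058 axis 153.1
top stop 151 [525.  35.] [ 53. 172.] 83.1 z 0.0488 axis 166.0
```

View pics/a.png

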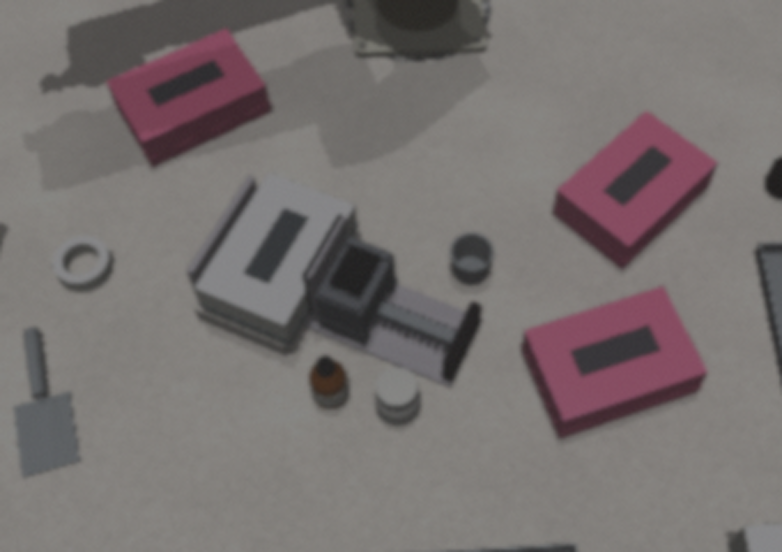

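The one clamp is grey with the white carton, at crop (265,265). Its black thumb pad is at crop (355,268). The three pink boxes, at (190,95), (635,190) and (615,360), are look-alikes. The vial, jar and cup stand beside the clamp. The clamp's y points at about 62.3° in world axes, the pad centre is near (503.5,-98.5) mm and the pushed face near (484,-135) mm.

```bash
cat >> h.py <<'E'
from scipy.spatial.transform import Rotation as R
a=np.radians(62.3);Y=np.array([np.cos(a),np.sin(a),0]);X=np.array([np.sin(a),-np.cos(a),0])
def rel(tip):   # tip target (mm, world) -> shift along tool axes, mm; turn in deg
    o=bot.get_obs();r=R.from_quat(o['tool_rot']);M=r.as_matrix()
    s=M.T@(np.array(tip)-1000*np.array(o['eef_pos'])-73*M[:,2])
    yaw=np.degrees(np.arctan2(M[1,0],M[0,0]));return s.round(1),round(-(62.3-yaw),1)
E
python3 - <<'E'
from h import *
print(rel([504.5,-96.5,135]))
E
```

```text
(array([ 451.6, -255.2,   95.9]), np.float64(-44.7))
```

step_arm:
  claw: 1
  rows:
    - [[38,-21,0],-4]
    - [[76,-43,0],-8]
    - [[114,-64,5],-12]
    - [[152,-86,10],-16]
    - [[190,-107,15],-20]
    - [[228,-129,20],-24]
    - [[266,-150,25],-28]
    - [[304,-172,30],-32]
    - [[342,-193,35],-36]
    - [[380,-215,40],-40]
    - [[418,-236,45],-44.7]
    - [[451.6,-255,50],-44.7]

```text
clock: 2.3
eef_pos: [0.5056, -0.0954, 0.2538]
tool_rot: [0.855, 0.518, 0.0, 0.0]
ft_force: [1.0, -1.4, -0.2]
grip_width: 0.0002
grasp_force: 0.0
```

step_arm:
  rows:
    - [[0,0,0],0]
    - [[0,0,0],0]
    - [[0,0,0],0]

```text
clock: 2.68
eef_pos: [0.504, -0.0975, 0.2541]
tool_rot: [0.856, 0.517, -0.0, 0.0]
ft_force: [-0.4, 0.4, -1.0]
grip_width: 0.0001
grasp_force: 0.0
```

```bash
python3 - <<'E'
from h import *
o=bot.get_obs();print(o['clock'],o['eef_pos'],o['ft_force'],o['grip_width'],rel([504.5,-96.5,110]))
im,d=bot.camera('wrist');P=bot.camera_params('wrist')
cv2.imwrite('pics/w1.png',im[:,:,::-1])
for n in ['release_pad','jaw_face']:
    for r in bot.trace(n,'wrist')[:2]:
        p=world('wrist',d,r['pixels'],P);print(n,r['score'],r['uv'],np.median(p,0).round(3))
p=world('wrist',d,np.ones((384,512),bool),P)
for nm,lo,hi in [('plate',.124,.136),('pad',.1,.11)]:
    q=p[(p[:,2]>lo)&(p[:,2]<hi)&(np.hypot(p[:,0]-.495,p[:,1]+.115)<.07)]
    if len(q)>9:print(nm,len(q),cv2.minAreaRect((q[:,:2]*1000).astype(np.float32)),np.median(q[:,2]))
E
```

```text
2.675 [ 0.50398438 -0.0974846   0.25412943] [-0.35856757  0.43999309 -0.97068284] 0.00014916274991599857 (array([ 1.1, -0. , 71.1]), np.float64(-0.0))
release_pad 0.6 [253.1, 196.5] [ 0.505 -0.095  0.104]
plate 997 ((487.2554931640625, -129.30966186523438), (10.845138549804688, 90.2051773071289), 62.24978256225586) 0.1285076591357046
pad 4192 ((501.55438232421875, -102.383056640625), (53.09965133666992, 89.91165161132812), 62.11356735229492) 0.10386441653625078
```

View pics/w1.png

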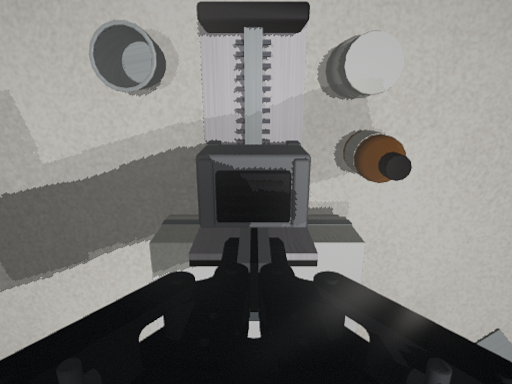

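The wrist view confirms the target: the pad is at (253,196), right behind the plate at (253,255). Cup, jar and vial are off to the sides. Descending onto the pad.

step_arm:
  rows:
    - [[2,0,20],0]
    - [[2,0,40],0]
    - [[2,0,55],0]
    - [[2,0,65],0]
    - [[2,0,70],0]
    - [[2,0,73],0]
    - [[2,0,76],0]
    - [[2,0,78],0]
    - [[2,0,80],0]
    - [[2,0,80],0]

```text
clock: 4.08
eef_pos: [0.5059, -0.0949, 0.1743]
tool_rot: [0.856, 0.518, 0.0, 0.0]
ft_force: [-0.5, -0.2, 4.2]
grip_width: 0.0004
grasp_force: 2.0
```

step_arm:
  rows:
    - [[0,0,1],0]
    - [[0,0,2],0]
    - [[0,0,3],0]
    - [[0,0,4],0]
    - [[0,0,4.5],0]
    - [[0,0,5],0]
    - [[0,0,5],0]

```text
clock: 4.95
eef_pos: [0.5059, -0.0949, 0.1696]
tool_rot: [0.856, 0.518, 0.0, 0.0]
ft_force: [0.1, 0.3, 7.9]
grip_width: -0.0002
grasp_force: 4.0
```

step_arm:
  rows:
    - [[0,0,0.5],0]
    - [[0,0,1],0]
    - [[0,0,1.5],0]
    - [[0,0,2],0]
    - [[0,0,2],0]

```text
clock: 5.58
eef_pos: [0.506, -0.0948, 0.1694]
tool_rot: [0.856, 0.518, 0.001, 0.001]
ft_force: [-3.4, 1.4, 19.3]
grip_width: 0.0002
grasp_force: 9.3
```

The pad bottomed out at tip height 96.4 mm with 19 N. Lifting and going over to the carton side of the plate.

step_arm:
  rows:
    - [[0,0,-15],0]
    - [[0,0,-40],0]
    - [[0,0,-60],0]
    - [[0,0,-62],0]
    - [[-20,0,-62],0]
    - [[-45,0,-62],0]
    - [[-65,0,-62],0]
    - [[-76,0,-62],0]
    - [[-76,0,-62],0]
    - [[-76,0,-62],0]

```text
clock: 6.82
eef_pos: [0.4704, -0.1618, 0.2286]
tool_rot: [0.856, 0.518, -0.0, -0.0]
ft_force: [-0.1, 0.3, 0.6]
grip_width: -0.0
grasp_force: 0.0
```

```bash
python3 - <<'E'
from h import *
o=bot.get_obs();e=np.array(o['eef_pos'])*1000;print(o['clock'],e,o['ft_force'])
im,d=bot.camera('wrist');P=bot.camera_params('wrist');cv2.imwrite('pics/w2.png',im[:,:,::-1])
p=world('wrist',d,np.ones((384,512),bool),P)
q=p[(p[:,2]>.124)&(p[:,2]<.136)&(np.hypot(p[:,0]-.487,p[:,1]+.13)<.06)]*1000
r=cv2.minAreaRect(q[:,:2].astype(np.float32));print(len(q),r)
print('tip to face along Y, X offset',(np.r_[r[0],0]-e)@Y-5,(np.r_[r[0],0]-e)@X)
m=np.array([503.5,-98.5]);s=p[np.hypot(p[:,0]*1000-m[0],p[:,1]*1000-m[1])<12];print('pad z',np.median(s[:,2]),len(s))
E
```

```text
6.825 [ 470.38039514 -161.81834429  228.60601596] [-0.06834727  0.26030874  0.59084753]
3119 ((487.2322082519531, -129.42898559570312), (10.627824783325195, 90.35685729980469), 62.37580871582031)
tip to face along Y, X offset 31.510763007816102 -0.13544784028826773
pad z 0.09609086939584405 1203
```

View pics/w2.png

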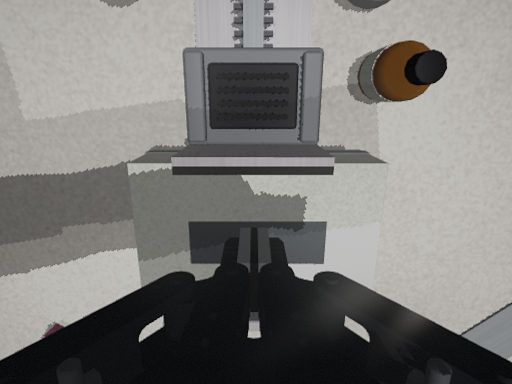

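The view shows the pad down, now at 96 mm with its ribs at (253,95). The tip is 31 mm in front of the face and centred. Lowering to about 106 mm, clear of the carton top, then pushing.

step_arm:
  rows:
    - [[0,0,20],0]
    - [[0,0,38],0]
    - [[0,0,47],0]
    - [[0,0,50],0]
    - [[0,0,50],0]
    - [[8,0,50],0]
    - [[14,0,50],0]
    - [[18,0,50],0]
    - [[21,0,50],0]
    - [[25,0,50],0]
    - [[30,0,50],0]
    - [[35,0,50],0]

```text
clock: 8.38
eef_pos: [0.4867, -0.1312, 0.1792]
tool_rot: [0.856, 0.517, -0.0, 0.0]
ft_force: [-1.9, -3.9, 2.7]
grip_width: -0.0001
grasp_force: 2.3
```

step_arm:
  rows:
    - [[7,0,0],0]
    - [[14,0,0],0]
    - [[21,0,0],0]
    - [[28,0,0],0]
    - [[35,0,0],0]
    - [[42,0,0],0]
    - [[49,0,0],0]
    - [[56,0,0],0]
    - [[63,0,0],0]
    - [[70,0,0],0]
    - [[75,0,0],0]
    - [[78,0,0],0]

```text
clock: 9.88
eef_pos: [0.523, -0.0618, 0.1788]
tool_rot: [0.856, 0.518, 0.0, 0.0]
ft_force: [-1.0, -3.8, 2.3]
grip_width: 0.0007
grasp_force: 2.2
```

step_arm:
  rows:
    - [[1,0,0],0]
    - [[2,0,0],0]
    - [[3,0,0],0]
    - [[4,0,0],0]
    - [[5,0,0],0]
    - [[6,0,0],0]
    - [[6,0,0],0]

```text
clock: 10.75
eef_pos: [0.5255, -0.0567, 0.1788]
tool_rot: [0.856, 0.518, 0.0, -0.0]
ft_force: [0.7, -4.2, 1.2]
grip_width: 0.0001
grasp_force: 1.8
```

step_arm:
  rows:
    - [[0.7,0,0],0]
    - [[1.4,0,0],0]
    - [[2,0,0],0]
    - [[2.7,0,0],0]
    - [[3.4,0,0],0]
    - [[4,0,0],0]
    - [[4,0,0],0]

```text
clock: 11.62
eef_pos: [0.5258, -0.056, 0.1789]
tool_rot: [0.856, 0.516, -0.003, 0.002]
ft_force: [-3.5, -13.9, 3.9]
grip_width: -0.0004
grasp_force: 6.9
```

step_arm:
  rows:
    - [[0.7,0,0],0]
    - [[1.5,0,0],0]
    - [[2,0,0],0]
    - [[2,0,0],0]

```text
clock: 12.12
eef_pos: [0.5259, -0.0558, 0.1789]
tool_rot: [0.857, 0.516, -0.005, 0.003]
ft_force: [-6.0, -17.5, 6.1]
grip_width: -0.0002
grasp_force: 9.6
```

step_arm:
  rows:
    - [[-4,0,0],0]
    - [[-12,0,0],0]
    - [[-25,0,0],0]
    - [[-32,0,-10],0]
    - [[-32,0,-40],0]
    - [[-32,0,-80],0]
    - [[-32,0,-110],0]
    - [[-32,0,-110],0]
    - [[-32,0,-110],0]

```text
clock: 13.25
eef_pos: [0.513, -0.0797, 0.2886]
tool_rot: [0.856, 0.518, -0.0, -0.0]
ft_force: [-0.9, 0.3, -0.7]
grip_width: -0.0001
grasp_force: 0.0
```

```bash
python3 - <<'E'
from h import *
o=bot.get_obs();print(o['clock'],o['eef_pos'],o['ft_force'])
im,d=bot.camera('wrist');P=bot.camera_params('wrist')
p=world('wrist',d,np.ones((384,512),bool),P)*1000;q=p[(p[:,2]>122)&(p[:,2]<138)&(np.hypot(p[:,0]-533,p[:,1]+41)<65)]
r=cv2.minAreaRect(q[:,:2].astype(np.float32));print(len(q),r,'travel',(np.array(r[0])-[487.2,-129.4])@Y[:2])
c=np.array([533.7-0,-41])+37*Y[:2];s=p[np.hypot(p[:,0]-c[0],p[:,1]-c[1])<12];print('pad z',np.median(s[:,2]))
im2,d2=bot.camera('scene');z=np.load('scene0.npz')['im']
p=world('scene',d2,np.ones((384,512),bool));q=p[(p[:,2]>.086)&(p[:,2]<.0935)&(np.hypot(p[:,0]-.455,p[:,1]+.19)<.13)]
print('carton',cv2.minAreaRect((q[:,:2]*1000).astype(np.float32)))
cv2.imwrite('pics/e.png',np.hstack([cv2.resize(im[:,:,::-1],(400,300)),cv2.resize(im2[100:340,60:400,::-1],(400,300))]))
E
```

```text
13.25 [ 0.5130479  -0.07974397  0.28859769] [-0.89847735  0.31345139 -0.65191707]
1716 ((533.143310546875, -40.708717346191406), (9.843717575073242, 89.93728637695312), 62.29939270019531) travel 99.88307878363621
pad z 95.28245239321926
carton ((454.0889892578125, -199.7068328857422), (142.89083862304688, 181.90626525878906), 62.38618469238281)
```

View pics/e.png

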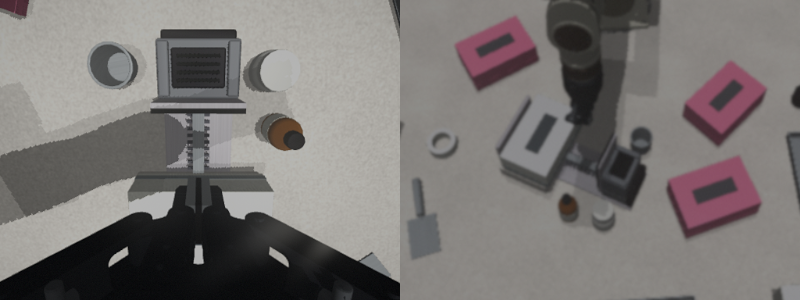

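The jaw sits against the end stop after 99.9 mm of travel and the pad is down. The carton, vial, jar and cup stand as before, and the gripper is clear.

```bash
python3 -c "
from workcell import bot
print(bot.job_done())"
```

```text
the job is handed in; nothing more can be done
None
```

I pressed the thumb pad fully down and pushed the jaw home against the end stop (about 99.9 mm measured). The carton and the things by the clamp look unmoved in the pictures, and I handed the job in at about 13.4 s with the arm clear.

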